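# Third hand for a half-lap joint

## Robot

A 6-joint arm with a two-finger parallel gripper is mounted at the origin on the work surface; the furniture and walls round the work are solid. World frame = base frame: x ahead of the robot, y to its left, z up, the work surface at z = 0. Lengths are in m, angles in rad, forces in N, time in s.
With the tool pointing down it reaches from about 0.3 to 0.75 m from the base axis. Payload 8.5 kg.
Tool frame: the origin (TCP) lies at the centre of the arm's flange, where the gripper is bolted on; the fingertips stand finger_overhang ahead of it and the grasp point (between the pads) lies 155 mm ahead of it (finger_overhang is the distance from the TCP to the fingertips, in m); z points along the fingers, y is the direction in which the jaws open and shut (so a half turn about z gives the same grasp; the last joint's range is limited). The gripper opens to 85 mm and grips with 20 to 120 N. Pads are 22 mm wide; open, the fingers measure 114 mm over their backs; the gripper's body (76 mm by 85 mm) begins 54 mm behind the grasp point. The pads swing forward as they close: fully open they stand 13 mm farther back than shut.
Start: joints at [0.97, 0.381, 1.297, -0, 1.464, -0.215], TCP at [0.207, 0.51, 0.405] pointing down, gripper open.
Joint ranges: [-3.11, 3.11], [-0.89, 2.33], [0.22, 2.48], [-1.42, 4.56], [0.17, 2.85], [-2.88, 2.88]. Speed limits (rad/s): [2.39, 2.39, 3.14, 3.14, 3.14, 3.14].

## Interface

Orientations are given as a unit quaternion [w, x, y, z].
In Python, from bench import * gives the robot as it stands. The module is installed in compiled form; this text tells all that it offers.
- The arm moves only by the tool play_rows, never from a script. Its argument "moves" is a list of rows, each an object of numbers: "dx", "dy", "dz": the shift along the tool's x, y, z in m; "wx", "wy", "wz": the turn, a rotation vector about the tool's x, y, z in rad; "grip": the finger opening in m, from 0 to 0.0854. A call has 1 to 5 rows; each row is the pose to reach, as a shift and turn from the pose commanded when the call began, along the tool's axes at that moment; what a row does not reach only later rows make up. A row lasts 1/8 s, in which the tool goes at most 62.5 mm and 10.7 degrees, less where a joint would pass 70% of its speed; a pose out of reach is approached as far as the arm can. A call with a gripper value outside its range is refused whole. The fingers move at their own pace and stop on an object; the grip force is fixed at half the most. Time passes only in rows, so rows that repeat a pose let the fingers close. It gives the time, the measured TCP pose, the force and the opening at its end, in the units of the state.
- read_state(): the state, without advancing time (a new reading comes with each control period).
- get_image(name): name is "scene" or "side" or "wrist"; returns the picture (384x512x3 uint8, red, green, blue); there is no depth.
- camera_params(name): a dict with "fx", "fy", "cx", "cy" (pixels), "k1" (the pictures are not rectified: a ray, as slopes to the right and down, at radius r is drawn at 1 + k1 r^2 times it, then the intrinsics apply), "camera_from_world" (4x4, takes a point from world to camera coordinates); the wrist camera has in their place "tool_from_camera" (4x4, takes a point from camera to tool coordinates, whose origin is the TCP and whose axes are the flange's). Camera axes: x right, y down, z forward; pixel columns grow to the right and rows downward; lengths in m; the calibration is good to about 2 mm. A picture is of the moment at which its call begins: read the wrist's pose just before it. camera_params takes no time and is no camera call.
- finish_job(): hands the job in, once; it reports no verdict.
The state is a dict: "time_s": time; "joints": joint angles; "qvel": joint speeds; "joint_efforts": joint torques, N m; "position": TCP position; "orientation": TCP orientation; "wrist_force": force on the tool from outside, world axes, zero at the start; "wrist_torque": the same for the moment, N m; "opening": opening from 0.0 (shut) to 1.0 (fully open).
Only numpy, scipy, OpenCV 4.12 (cv2) and the standard library are available. Lean on these libraries where they do the work, as an engineer would, in place of code of your own. Each camera call takes 0.05 s, during which the arm holds its last target. There are 200 camera calls.

## Task

Fit the half-lapped rail into the notch of the stile lying in the assembly jig: press its lap down until it is fully seated, then push the rail along its length so that its shoulder closes up square against the stile and the stile comes up flat against the jig's fence. Finish while still holding it there, pushing the joint against the fence with a steady, moderate force of about 12 N (at least 6, at most 20), so that I can drive the screws; leave the plain batten and the glue bottle alone.

Things in the scene. Friction and masses are not known exactly. Their poses are not given: they have to be found in the camera images.
- rail: loose pale wooden bar 40 x 218 x 30 mm high, about 0.12 kg. Origin: centre of the underside; y along its length, z up. Half lap at its -y end: there (y -109 to -56 mm) only the upper 15 mm are left, a tongue with eased lower edges; y -56 to +109 is full height. Starts on the bench within 15 degrees of world y, lap to the robot's right, in one of two places, the plain batten in the other
- shoulder (a point): point on the rail's shoulder (the upright 15 mm high step below the root of the tongue, which must close against the stile): in the rail's frame at x 0, y -56, z 7.5 mm
- stile: loose pale wooden bar 210 long (x) x 55 wide (y) x 30 mm high, 0.18 kg, on the jig's base 4 to 14 mm short of the fence. Origin: centre of its underside; -y to the fence, +y to the side the rail comes from. A notch 43 mm wide, 15 deep crosses its whole width from the top, centred at x +30 mm (rail has 1.5 mm play each side). Seated, the rail lies on the base too, tops level
- notch (a point): centre of the notch's floor, in the stile's frame at x +30, y 0, z 15 mm
- jig: fixed base board with a slippery grey facing (friction about 0.2), 220 (x) x 280 (y) x 12 mm thick, on which stile and rail lie. Origin: centre of its underside, on the bench top (world z = 0), so its top is at z = 12 mm. Turned up to 9 degrees from the world axes
- fence: fixed rigid wooden fence 220 long (x) x 25 x 45 mm high on the base's -y edge (robot's right). Origin: mid-length on its working face, at the height of the base's top; the face looks to +y: with the stile home, the stile's origin is 27.5 mm from it in y. The fence feels the push on the rail less the sliding friction on the base: under 1 N, plus a fifth of any downward press
- batten: plain straight batten of the same wood and size as the rail (40 x 218 x 30 mm) but with no lap cut in it, a bystander lying on the bench; origin: centre of its underside, length along y
- glue_bottle: white glue bottle with a red nozzle, 57 mm across and 192 mm tall, standing on the bench; a bystander; origin: centre of its foot

How it is judged:
On the way:
1. the rail's lap lies fully down in the stile's notch (z of shoulder in the frame of stile below 0.0105 m and x of shoulder in the frame of stile between 0.026 and 0.034 m and y of shoulder in the frame of stile below 0.06 m and angle between rail's own z axis and vertical below 0.06 rad), for 0.1 s.
At the end, for the whole second after the job is handed in: still held by the fingers: lap seated within 2 mm, both parts flat within 2 degrees; shoulder closed within 1.5 mm and square within 2.5 degrees; stile along the fence within 1.5 mm and pressing on it with 6 to 20 N through the last second (z of shoulder in the frame of stile between 0.0055 and 0.0095 m and x of shoulder in the frame of stile between 0.027 and 0.033 m and y of shoulder in the frame of stile below 0.029 m and y of stile in the frame of fence below 0.029 m and z of stile in the frame of fence below 0.003 m and angle between the x axis of stile and the x axis of fence, either way round below 0.03 rad and angle between the x axis of rail and the x axis of fence, either way round below 0.045 rad and angle between each of rail, stile's own z axis and vertical below 0.035 rad and contact force between stile and fence between 6 and 20 N and contact force between the fingers and rail above 2 N); the arm keeps its last pose, push and grip.
It fails at once if the plain batten is disturbed (moved more than 25 mm) (distance of batten from where it was at the start of the episode above 0.025 m).
It fails at once if the glue bottle is disturbed (moved more than 25 mm) (distance of glue_bottle from where it was at the start of the episode above 0.025 m).
It also fails if it takes over 53 s, if anything falls off the work surface, if the arm or the gripper's body presses on something with over 40 N, if the wrist force passes 120 N, or if a joint passes its speed limit or range.

## Working session

There is one attempt and no reset: what is moved stays moved. The work goes in short steps, Python scripts to look and compute and a tool call to move; the robot and the scene stay as the last step left them, time stands still between calls to the robot, and variables do not carry over. Pictures are saved under pics/ and viewed, about 8 in all and at most 12, crops included, and the job is handed in when it is done.

Besides the shell and the picture viewer there is one more tool, called after ">>>" by a JSON object that holds its "op" and its "data". play_rows: Moves the arm, as the interface text tells. Its arguments: {"type":"object","properties":{"moves":{"type":"array"}},"required":["moves"]}

```bash
mkdir -p pics; python3 - <<'E'
from bench import *
import cv2, numpy as np
np.set_printoptions(precision=4,suppress=True)
s=read_state(); print({k:s[k] for k in("time_s","position","orientation","wrist_force","opening")})
for n in("scene","side","wrist"):
    cv2.imwrite(f"pics/{n}0.png",get_image(n)[:,:,::-1]); print(n,camera_params(n))
a=cv2.imread("pics/scene0.png");b=cv2.imread("pics/side0.png")
cv2.imwrite("pics/both0.png",cv2.resize(np.vstack([a,b]),(800,1200)))
E
```

```text
{'time_s': 0.0, 'position': array([0.2069, 0.5095, 0.4041]), 'orientation': array([-0.0003,  0.1917,  0.9815, -0.0007]), 'wrist_force': array([ 0.3797,  0.3572, -0.085 ]), 'opening': 1.0014025707216823}
scene {'fx': 460.75498066332455, 'fy': 460.75498066332455, 'cx': 252.3739828873328, 'cy': 193.99309783909354, 'k1': -0.18752154981821292, 'camera_from_world': array([[-0.7072, -0.7069, -0.0059,  0.3234],
       [-0.3209,  0.3285, -0.8883,  0.1708],
       [ 0.6299, -0.6264, -0.4592,  1.2378],
       [ 0.    ,  0.    ,  0.    ,  1.    ]])}
side {'fx': 407.0215857890492, 'fy': 407.0215857890492, 'cx': 253.53307319090905, 'cy': 192.88497992666504, 'k1': 0.018531402253923485, 'camera_from_world': array([[ 0.9991, -0.0371, -0.0216, -0.4104],
       [-0.0348, -0.4064, -0.913 ,  0.0833],
       [ 0.0251,  0.9129, -0.4073,  1.0572],
       [ 0.    ,  0.    ,  0.    ,  1.    ]])}
wrist {'fx': 325.69968125160483, 'fy': 325.69968125160483, 'cx': 256.2503466923623, 'cy': 188.66806414359573, 'k1': -0.03407437364317286, 'tool_from_camera': array([[ 0.0003, -0.9541, -0.2994,  0.0744],
       [ 1.    ,  0.    ,  0.001 , -0.0004],
       [-0.0009, -0.2994,  0.9541,  0.0312],
       [ 0.    ,  0.    ,  0.    ,  1.    ]])}
```

View pics/scene0.png

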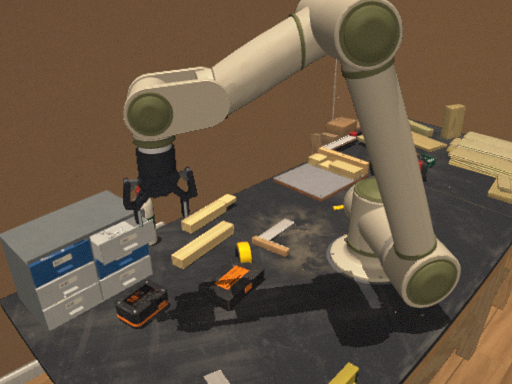

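View pics/side0.png

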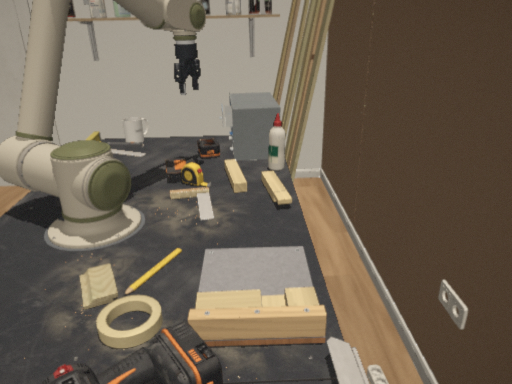

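```bash
cat > h.py <<'E'
from bench import *
import cv2, numpy as np
from scipy.spatial.transform import Rotation as R
np.set_printoptions(precision=4,suppress=True)
def T(s=None):
    s=s or read_state(); q=s["orientation"]; M=np.eye(4)
    M[:3,:3]=R.from_quat([q[1],q[2],q[3],q[0]]).as_matrix(); M[:3,3]=s["position"]; return M
def cam(n,Tw=None):
    p=camera_params(n)
    W=(Tw@p["tool_from_camera"]) if n=="wrist" else np.linalg.inv(p["camera_from_world"])
    K=np.array([[p["fx"],0,p["cx"]],[0,p["fy"],p["cy"]],[0,0,1]]); return K,np.array([p["k1"],0,0,0,0]),W
def onz(n,uv,z,Tw=None):
    K,d,W=cam(n,Tw); uv=np.array(uv,float).reshape(-1,1,2)
    xy=cv2.undistortPoints(uv,K,d).reshape(-1,2)
    r=np.c_[xy,np.ones(len(xy))]@W[:3,:3].T; o=W[:3,3]
    return o+r*((z-o[2])/r[:,2])[:,None]
E
python3 - <<'E'
from h import *
a=cv2.imread("pics/side0.png");b=cv2.imread("pics/scene0.png");w=cv2.imread("pics/wrist0.png")
f=lambda i,x0,x1,y0,y1:cv2.resize(i[y0:y1,x0:x1],(400,300),interpolation=cv2.INTER_CUBIC)
cv2.imwrite("pics/c0.png",np.vstack([np.hstack([f(a,220,300,150,210),f(a,180,340,240,360)]),np.hstack([f(b,160,260,185,275),w[42:342,56:456]])]))
print(onz("side",[[235,175],[276,188],[205,249],[305,249],[290,307],[282,307],[262,307]],0.03))
print(onz("side",[[277,168]],0))
E
```

```text
[[ 0.3623  0.2446  0.03  ]
 [ 0.4813  0.131   0.03  ]
 [ 0.2993 -0.1871  0.03  ]
 [ 0.5143 -0.2025  0.03  ]
 [ 0.46   -0.3866  0.03  ]
 [ 0.4463 -0.3857  0.03  ]
 [ 0.4118 -0.3836  0.03  ]]
[[0.506  0.3738 0.    ]]
```

View pics/c0.png

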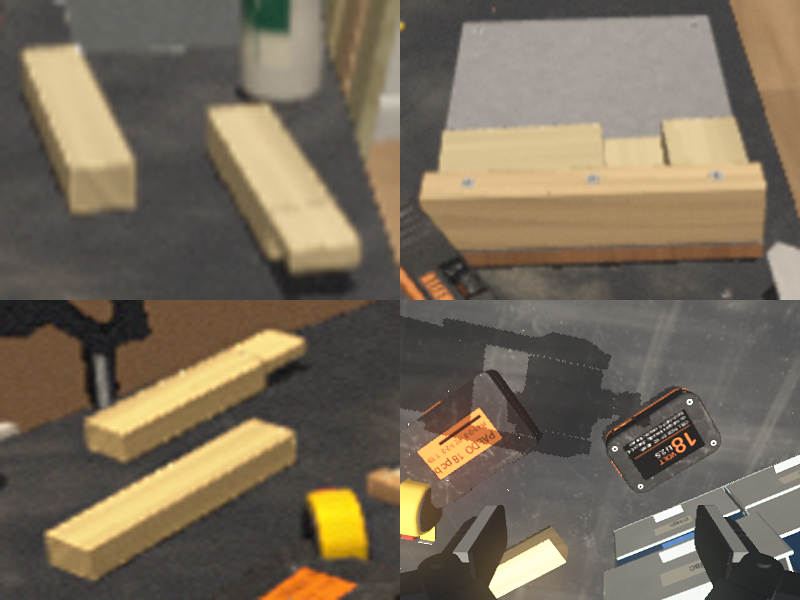

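```bash
cat >> h.py <<'E'
def go(p,yaw,off=0.155,tilt=None):
    """target: grasp point p (world), tool y axis yaw; prints shift+rotvec in tool axes"""
    t=T(); y=np.array([np.cos(yaw),np.sin(yaw),0]); z=np.array([0,0,-1.]); x=np.cross(y,z)
    G=np.c_[x,y,z]; q=np.array(p)-off*z
    print("shift",t[:3,:3].T@(q-t[:3,3]),"rot",R.from_matrix(t[:3,:3].T@G).as_rotvec())
E
python3 - <<'E'
from h import *
P=lambda c:[[220+x/5,150+y/5] for x,y in c]
r=onz("side",P([(207,107),(268,103),(360,238),(288,246)]),.03); print(r)
c=(r.mean(0)); d=(r[0]+r[1]-r[2]-r[3])/2; print(c,np.linalg.norm(d),"railyaw",np.arctan2(-d[0],d[1]))
b=onz("side",P([(22,50),(77,45),(135,155),(72,167)]),.03);print("batten",b.mean(0),b)
K=[[160+x/4,185+(y-300)/(300/90)] for x,y in [(88,420),(140,437),(303,345),(268,331)]]
print("scene rail",onz("scene",K,.03))
j=onz("side",[[204.8,249.2],[303.2,246]],.012);print("jig far edge",j,np.arctan2(*(j[1]-j[0])[[1,0]]))
s=onz("side",[[180+(x-400)/2.5,240+y/2.5] for x,y in [(444,132),(602,124),(665,121),(742,117)]],.042);print("stile +y top",s,np.arctan2(*(s[3]-s[0])[[1,0]]))
print("bottle", onz("side",[[220+x/5,150+y/5] for x,y in [(240,90),(322,90),(282,102)]],0))
yaw=np.arctan2(-d[0],d[1])
go([c[0],c[1],.14],yaw)
E
```

```text
[[0.4465 0.2682 0.03  ]
 [0.4859 0.2717 0.03  ]
 [0.519  0.0613 0.03  ]
 [0.4789 0.0542 0.03  ]]
[0.4826 0.1639 0.03  ] 0.21472563250621604 railyaw 0.15314577806905105
batten [0.3619 0.2885 0.03  ] [[0.3249 0.3897 0.03  ]
 [0.363  0.3964 0.03  ]
 [0.3987 0.1917 0.03  ]
 [0.3608 0.1763 0.03  ]]
scene rail [[0.4789 0.2723 0.03  ]
 [0.4288 0.2633 0.03  ]
 [0.469  0.0635 0.03  ]
 [0.5109 0.0635 0.03  ]]
jig far edge [[ 0.2955 -0.1587  0.012 ]
 [ 0.5171 -0.1611  0.012 ]] -0.010791038180953763
stile +y top [[ 0.2989 -0.3527  0.042 ]
 [ 0.4116 -0.3511  0.042 ]
 [ 0.457  -0.3505  0.042 ]
 [ 0.5127 -0.3495  0.042 ]] 0.01511971940101668
bottle [[0.475  0.3768 0.    ]
 [0.5315 0.3714 0.    ]
 [0.5019 0.3508 0.    ]]
shift [-0.3855 -0.2164  0.1094] rot [-0.0011  0.0003  1.0319]
```

>>> {"op": "play_rows", "data": {"moves": [{"dx": -0.05, "dy": -0.026, "dz": 0, "wz": 0.18, "grip": 0.07}, {"dx": -0.105, "dy": -0.055, "dz": 0, "wz": 0.36, "grip": 0.07}, {"dx": -0.16, "dy": -0.084, "dz": 0, "wz": 0.54, "grip": 0.07}, {"dx": -0.215, "dy": -0.113, "dz": 0.02, "wz": 0.72, "grip": 0.07}, {"dx": -0.27, "dy": -0.142, "dz": 0.04, "wz": 0.9, "grip": 0.07}]}}

```text
validation failed for argument at $.mo...
```

```bash
python3 -c "
from h import *
go([.4796,.184,.14],.153)"
```

```text
shift [-0.3752 -0.1989  0.1094] rot [-0.0011  0.0003  1.032 ]
```

>>> {"op": "play_rows", "data": {"moves": [{"dx": -0.05, "dy": -0.026, "dz": 0.0, "wx": 0.0, "wy": 0.0, "wz": 0.18, "grip": 0.07}, {"dx": -0.105, "dy": -0.055, "dz": 0.0, "wx": 0.0, "wy": 0.0, "wz": 0.36, "grip": 0.07}, {"dx": -0.16, "dy": -0.084, "dz": 0.0, "wx": 0.0, "wy": 0.0, "wz": 0.54, "grip": 0.07}, {"dx": -0.215, "dy": -0.113, "dz": 0.02, "wx": 0.0, "wy": 0.0, "wz": 0.72, "grip": 0.07}, {"dx": -0.27, "dy": -0.142, "dz": 0.04, "wx": 0.0, "wy": 0.0, "wz": 0.9, "grip": 0.07}]}}

```text
time_s: 0.78
position: [0.4011, 0.2788, 0.3661]
orientation: [0.0, 0.602, 0.799, 0.0]
wrist_force: [1.2, 1.5, -0.2]
opening: 0.824
```

```bash
python3 -c "
from h import *
go([.4796,.184,.14],.153)"
```

```text
shift [-0.1128  0.0493  0.0711] rot [ 0.0006 -0.0001  0.1261]
```

>>> {"op": "play_rows", "data": {"moves": [{"dx": -0.05, "dy": 0.02, "dz": 0.03, "wx": 0.0, "wy": 0.0, "wz": 0.1, "grip": 0.07}, {"dx": -0.1, "dy": 0.045, "dz": 0.065, "wx": 0.0, "wy": 0.0, "wz": 0.126, "grip": 0.07}, {"dx": -0.113, "dy": 0.049, "dz": 0.071, "wx": 0.0, "wy": 0.0, "wz": 0.126, "grip": 0.07}, {"dx": -0.113, "dy": 0.049, "dz": 0.071, "wx": 0.0, "wy": 0.0, "wz": 0.126, "grip": 0.07}]}}

```text
time_s: 1.27
position: [0.4792, 0.1855, 0.2952]
orientation: [-0.0, 0.649, 0.761, -0.0]
wrist_force: [-0.6, 0.6, -0.4]
opening: 0.816
```

```bash
python3 - <<'E'
from h import *
t=T(); im=get_image("wrist")[:,:,::-1].copy(); print(t,read_state()["time_s"]); np.save("t1.npy",t)
cv2.imwrite("pics/w1.png",im)
hsv=cv2.cvtColor(im,cv2.COLOR_BGR2HSV)
m=cv2.inRange(hsv,(12,40,110),(35,200,255)); m=cv2.morphologyEx(m,cv2.MORPH_OPEN,np.ones((5,5)))
cs,_=cv2.findContours(m,0,2)
for c in cs:
    if cv2.contourArea(c)<800: continue
    p=cv2.approxPolyDP(c,6,True).reshape(-1,2); print(cv2.contourArea(c),p.tolist()); print(onz("wrist",p,.03,t))
E
```

```text
[[-0.1572  0.9876 -0.0012  0.4792]
 [ 0.9876  0.1572  0.      0.1855]
 [ 0.0002 -0.0012 -1.      0.2952]
 [ 0.      0.      0.      1.    ]] 1.325
13360.0 [[224, 68], [231, 328], [274, 330], [281, 68]]
[[0.4452 0.2688 0.03  ]
 [0.4786 0.0579 0.03  ]
 [0.5162 0.0617 0.03  ]
 [0.4834 0.2749 0.03  ]]
24102.0 [[464, 0], [373, 2], [293, 347], [330, 358], [346, 327], [329, 277], [335, 240], [348, 240], [383, 270]]
[[0.5938 0.3362 0.03  ]
 [0.535  0.3245 0.03  ]
 [0.5363 0.0459 0.03  ]
 [0.5721 0.0386 0.03  ]
 [0.5781 0.0745 0.03  ]
 [0.5517 0.1216 0.03  ]
 [0.5488 0.1553 0.03  ]
 [0.5591 0.1569 0.03  ]
 [0.5944 0.1348 0.03  ]]
10766.0 [[68, 0], [94, 174], [145, 174], [149, 92], [136, 21], [130, 22], [134, 5]]
[[0.3391 0.2953 0.03  ]
 [0.3585 0.1798 0.03  ]
 [0.3966 0.1859 0.03  ]
 [0.3958 0.2452 0.03  ]
 [0.3842 0.2891 0.03  ]
 [0.3803 0.2879 0.03  ]
 [0.3823 0.2984 0.03  ]]
```

View pics/w1.png

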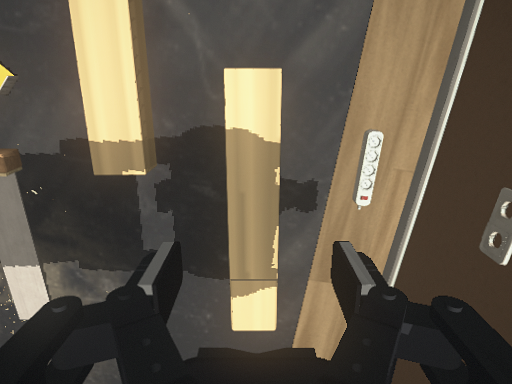

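>>> {"op": "play_rows", "data": {"moves": [{"dx": 0.0, "dy": -0.0014, "dz": 0.05, "wx": 0.0, "wy": 0.0, "wz": 0.003, "grip": 0.07}, {"dx": 0.0, "dy": -0.0014, "dz": 0.1, "wx": 0.0, "wy": 0.0, "wz": 0.003, "grip": 0.07}, {"dx": 0.0, "dy": -0.0014, "dz": 0.125, "wx": 0.0, "wy": 0.0, "wz": 0.003, "grip": 0.07}, {"dx": 0.0, "dy": -0.0014, "dz": 0.125, "wx": 0.0, "wy": 0.0, "wz": 0.003, "grip": 0.07}]}}

```text
time_s: 1.82
position: [0.4768, 0.1869, 0.1702]
orientation: [-0.001, 0.649, 0.761, -0.001]
wrist_force: [-0.1, 0.2, 1.1]
opening: 0.82
```

>>> {"op": "play_rows", "data": {"moves": [{"dx": 0.0, "dy": 0.0, "dz": 0.0, "wx": 0.0, "wy": 0.0, "wz": 0.0, "grip": 0.03}, {"dx": 0.0, "dy": 0.0, "dz": 0.0, "wx": 0.0, "wy": 0.0, "wz": 0.0, "grip": 0.03}, {"dx": 0.0, "dy": 0.0, "dz": 0.0, "wx": 0.0, "wy": 0.0, "wz": 0.0, "grip": 0.03}, {"dx": 0.0, "dy": 0.0, "dz": 0.0, "wx": 0.0, "wy": 0.0, "wz": 0.0, "grip": 0.03}]}}

```text
time_s: 2.33
position: [0.4778, 0.186, 0.1723]
orientation: [0.001, 0.65, 0.76, 0.001]
wrist_force: [-0.9, 2.5, 5.9]
opening: 0.456
```

```bash
python3 -c "
from h import *
s=read_state();print(T(s),s['opening'],s['wrist_force'],s['time_s'])"
```

```text
[[-0.1557  0.9878  0.0033  0.4778]
 [ 0.9878  0.1557  0.0009  0.186 ]
 [ 0.0004  0.0034 -1.      0.1723]
 [ 0.      0.      0.      1.    ]] 0.4561036836320654 [-0.8755  2.454   5.8584] 2.325
```

>>> {"op": "play_rows", "data": {"moves": [{"dx": 0.0, "dy": 0.0, "dz": 0.0, "wx": 0.0, "wy": 0.0, "wz": 0.0, "grip": 0.055}, {"dx": 0.0, "dy": 0.0, "dz": -0.007, "wx": 0.0, "wy": 0.0, "wz": 0.0, "grip": 0.055}, {"dx": 0.0, "dy": 0.0, "dz": -0.007, "wx": 0.0, "wy": 0.0, "wz": 0.0, "grip": 0.055}]}}

```text
time_s: 2.7
position: [0.4778, 0.1856, 0.1782]
orientation: [0.001, 0.65, 0.76, 0.001]
wrist_force: [-0.5, -0.8, 0.1]
opening: 0.642
```

>>> {"op": "play_rows", "data": {"moves": [{"dx": 0.0, "dy": 0.0, "dz": 0.0, "wx": 0.0, "wy": 0.0, "wz": 0.0, "grip": 0.03}, {"dx": 0.0, "dy": 0.0, "dz": 0.0, "wx": 0.0, "wy": 0.0, "wz": 0.0, "grip": 0.03}, {"dx": 0.0, "dy": 0.0, "dz": 0.0, "wx": 0.0, "wy": 0.0, "wz": 0.0, "grip": 0.03}, {"dx": 0.0, "dy": 0.0, "dz": 0.0, "wx": 0.0, "wy": 0.0, "wz": 0.0, "grip": 0.03}]}}

```text
time_s: 3.2
position: [0.4777, 0.1856, 0.1779]
orientation: [0.0, 0.65, 0.76, 0.0]
wrist_force: [-1.1, 1.1, 6.5]
opening: 0.453
```

```bash
python3 -c "
from h import *
s=read_state();print(T(s),s['opening'],s['wrist_force'],s['time_s'])"
```

```text
[[-0.1553  0.9879  0.0006  0.4777]
 [ 0.9879  0.1553  0.0001  0.1856]
 [ 0.      0.0006 -1.      0.1779]
 [ 0.      0.      0.      1.    ]] 0.4533725745400818 [-1.1013  1.1283  6.5368] 3.2
```

>>> {"op": "play_rows", "data": {"moves": [{"dx": 0.0, "dy": 0.0, "dz": -0.04, "wx": 0.0, "wy": 0.0, "wz": 0.0, "grip": 0.03}, {"dx": 0.0, "dy": 0.0, "dz": -0.095, "wx": 0.0, "wy": 0.0, "wz": 0.0, "grip": 0.03}, {"dx": -0.03, "dy": -0.012, "dz": -0.135, "wx": 0.0, "wy": 0.0, "wz": 0.03, "grip": 0.03}, {"dx": -0.08, "dy": -0.03, "dz": -0.142, "wx": 0.0, "wy": 0.0, "wz": 0.08, "grip": 0.03}, {"dx": -0.135, "dy": -0.05, "dz": -0.142, "wx": 0.0, "wy": 0.0, "wz": 0.155, "grip": 0.03}]}}

```text
time_s: 3.82
position: [0.4487, 0.0434, 0.32]
orientation: [0.001, 0.707, 0.707, 0.0]
wrist_force: [1.6, -1.0, -1.3]
opening: 0.455
```

```bash
python3 -c "
from h import *
s=read_state();print(T(s),s['opening'],s['wrist_force'],s['time_s'])
go([.344,-.42,.165],0)"
```

```text
[[-0.0002  1.      0.0016  0.4487]
 [ 1.      0.0002 -0.0003  0.0434]
 [-0.0003  0.0016 -1.      0.32  ]
 [ 0.      0.      0.      1.    ]] 0.45499440431314964 [ 1.5571 -1.0137 -1.2963] 3.825
shift [-0.4634 -0.1048  0.    ] rot [0.0016 0.0003 0.0002]
```

>>> {"op": "play_rows", "data": {"moves": [{"dx": -0.055, "dy": -0.012, "dz": 0.0, "wx": 0.0, "wy": 0.0, "wz": 0.0, "grip": 0.03}, {"dx": -0.11, "dy": -0.024, "dz": 0.0, "wx": 0.0, "wy": 0.0, "wz": 0.0, "grip": 0.03}, {"dx": -0.165, "dy": -0.037, "dz": 0.0, "wx": 0.0, "wy": 0.0, "wz": 0.0, "grip": 0.03}, {"dx": -0.22, "dy": -0.05, "dz": 0.0, "wx": 0.0, "wy": 0.0, "wz": 0.0, "grip": 0.03}, {"dx": -0.275, "dy": -0.062, "dz": 0.0, "wx": 0.0, "wy": 0.0, "wz": 0.0, "grip": 0.03}]}}

```text
time_s: 4.45
position: [0.3867, -0.2323, 0.3193]
orientation: [-0.0, 0.707, 0.707, 0.0]
wrist_force: [0.5, 0.2, -1.6]
opening: 0.457
```

>>> {"op": "play_rows", "data": {"moves": [{"dx": -0.055, "dy": -0.012, "dz": 0.0, "wx": 0.0, "wy": 0.0, "wz": 0.0, "grip": 0.03}, {"dx": -0.11, "dy": -0.024, "dz": 0.0, "wx": 0.0, "wy": 0.0, "wz": 0.0, "grip": 0.03}, {"dx": -0.155, "dy": -0.037, "dz": 0.0, "wx": 0.0, "wy": 0.0, "wz": 0.0, "grip": 0.03}, {"dx": -0.185, "dy": -0.043, "dz": 0.0, "wx": 0.0, "wy": 0.0, "wz": 0.0, "grip": 0.03}, {"dx": -0.185, "dy": -0.043, "dz": 0.0, "wx": 0.0, "wy": 0.0, "wz": 0.0, "grip": 0.03}]}}

```text
time_s: 5.08
position: [0.3439, -0.4172, 0.3187]
orientation: [-0.0, 0.708, 0.707, 0.0]
wrist_force: [-0.3, 0.1, -1.5]
opening: 0.457
```

```bash
python3 - <<'E'
from h import *
s=read_state();t=T(s); im=get_image("wrist")[:,:,::-1].copy(); print(t,s["time_s"],s["wrist_force"]); np.save("t2.npy",t)
cv2.imwrite("pics/w2.png",im)
E
```

```text
[[ 0.0015  1.     -0.0004  0.3439]
 [ 1.     -0.0015  0.0005 -0.4172]
 [ 0.0005 -0.0004 -1.      0.3187]
 [ 0.      0.      0.      1.    ]] 5.075 [-0.3173  0.0546 -1.543 ]
```

View pics/w2.png

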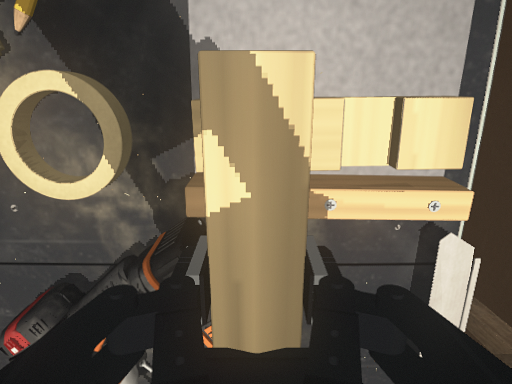

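```bash
python3 - <<'E'
from h import *
t=np.load("t2.npy"); im=cv2.imread("pics/w2.png").astype(float); g=cv2.GaussianBlur(im,(3,3),0)
def edge(line,lo,hi):
    d=np.abs(np.diff(line[lo:hi],axis=0)).sum(1); o=np.argsort(d)[::-1][:4]; return sorted((int(lo+i)+.5,int(d[i])) for i in o)
for r in (110,130,150): print("row",r,"notchL",edge(g[r],333,353),"notchR",edge(g[r],385,412),"end",edge(g[r],462,482))
for c in (325,415,435,460): print("col",c,"+y",edge(g[:,c],88,106),"-y",edge(g[:,c],158,176),"fence",edge(g[:,c],176,200))
for r in (90,200,): print("rail",r,edge(g[r],190,220),edge(g[r],295,325))
print(edge(g[:,250],40,60))
cv2.imwrite("pics/w2c.png",cv2.resize(im[80:230,310:490].astype(np.uint8),None,fx=4,fy=4,interpolation=cv2.INTER_CUBIC))
E
```

```text
row 110 notchL [(341.5, 29), (342.5, 50), (344.5, 65), (345.5, 29)] notchR [(392.5, 165), (393.5, 126), (402.5, 141), (403.5, 112)] end [(470.5, 94), (471.5, 199), (472.5, 106), (480.5, 74)]
row 130 notchL [(340.5, 23), (341.5, 36), (342.5, 24), (343.5, 52)] notchR [(390.5, 176), (391.5, 139), (400.5, 166), (401.5, 126)] end [(467.5, 131), (468.5, 162), (477.5, 153), (478.5, 148)]
row 150 notchL [(339.5, 32), (340.5, 27), (341.5, 33), (342.5, 48)] notchR [(387.5, 141), (397.5, 107), (398.5, 156), (399.5, 107)] end [(465.5, 151), (474.5, 178), (477.5, 187), (478.5, 183)]
col 325 +y [(95.5, 57), (97.5, 81), (98.5, 108), (99.5, 38)] -y [(168.5, 38), (169.5, 60), (173.5, 94), (174.5, 85)] fence [(188.5, 129), (189.5, 83), (195.5, 114), (196.5, 78)]
col 415 +y [(94.5, 54), (95.5, 82), (97.5, 157), (98.5, 85)] -y [(167.5, 33), (168.5, 60), (169.5, 41), (174.5, 63)] fence [(176.5, 57), (188.5, 52), (189.5, 126), (190.5, 99)]
col 435 +y [(94.5, 55), (96.5, 58), (97.5, 127), (98.5, 65)] -y [(167.5, 43), (168.5, 52), (169.5, 32), (174.5, 42)] fence [(176.5, 73), (189.5, 111), (190.5, 123), (191.5, 57)]
col 460 +y [(95.5, 81), (96.5, 146), (97.5, 123), (98.5, 47)] -y [(166.5, 30), (167.5, 124), (168.5, 166), (169.5, 84)] fence [(184.5, 29), (189.5, 79), (190.5, 141), (191.5, 87)]
rail 90 [(190.5, 48), (191.5, 52), (199.5, 47), (200.5, 39)] [(311.5, 40), (312.5, 68), (313.5, 44), (314.5, 27)]
rail 200 [(203.5, 31), (204.5, 86), (205.5, 100), (206.5, 52)] [(305.5, 11), (306.5, 17), (308.5, 33), (309.5, 13)]
[(50.5, 54), (51.5, 43), (52.5, 47), (53.5, 81)]
```

View pics/w2c.png

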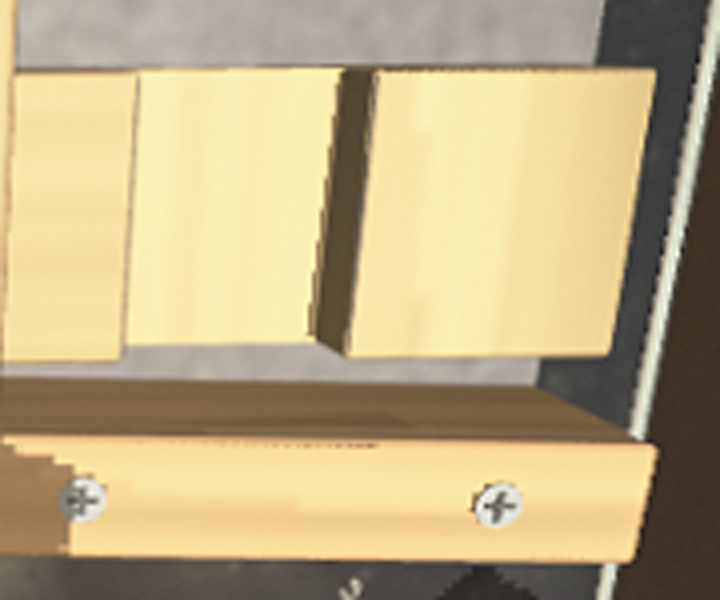

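```bash
python3 - <<'E'
from h import *
t=np.load("t2.npy")
st=onz("wrist",[(344.75,98),(340.75,169.5),(404.5,97.5),(397,168.75),(473.25,97),(462.5,168.5)],.042,t); print(st)
f=onz("wrist",[(312,189),(473.5,191.5)],.057,t); print("fence",f,"yaw",np.arctan2(*(f[1]-f[0])[[1,0]]))
n=st[:4].mean(0); print("notch ctr",n,"w",st[2:4].mean(0)-st[:2].mean(0))
for a,b in((0,1),(2,3),(4,5)): d=st[a]-st[b]; print("yaw from edge",np.arctan2(-d[0],d[1]),np.linalg.norm(d))
for a,b in((0,4),(1,5)): d=st[b]-st[a]; print("yaw",np.arctan2(d[1],d[0]),np.linalg.norm(d))
# rail in hand, top surface z
zt=t[2,3]-.178+.03
r=onz("wrist",[(200.3,54),(314.3,52),(205.3,200),(308.5,200)],zt,t); print("rail in tool",(r-t[:3,3])@t[:3,:3])
E
```

```text
[[ 0.4105 -0.3493  0.042 ]
 [ 0.4115 -0.403   0.042 ]
 [ 0.4546 -0.3487  0.042 ]
 [ 0.4556 -0.4024  0.042 ]
 [ 0.5062 -0.3478  0.042 ]
 [ 0.5079 -0.4021  0.042 ]]
fence [[ 0.3872 -0.4142  0.057 ]
 [ 0.5099 -0.4163  0.057 ]] yaw -0.017321157610608397
notch ctr [ 0.433  -0.3758  0.042 ] w [0.0441 0.0006 0.    ]
yaw from edge 0.01880264996618392 0.05375981031410897
yaw from edge 0.019702940869737326 0.0537520211195058
yaw from edge 0.031872827496106496 0.05436240470785142
yaw 0.01529963125456898 0.09568034279215878
yaw 0.009122301678272677 0.09639477829091919
rail in tool [[ 0.086  -0.0169  0.1481]
 [ 0.0867  0.0213  0.148 ]
 [ 0.0343 -0.0175  0.148 ]
 [ 0.0343  0.0218  0.148 ]]
```

```bash
python3 - <<'E'
from h import *
t=np.load("t2.npy"); K,d,W=cam("wrist",t); M=camera_params("wrist")["tool_from_camera"]
print(K,d); print(M)
print(cv2.undistortPoints(np.array([[[200.3,54.]],[[314.3,52.]],[[256.25,188.7]]]),K,d).reshape(-1,2))
E
```

```text
[[325.6997   0.     256.2503]
 [  0.     325.6997 188.6681]
 [  0.       0.       1.    ]] [-0.0341  0.      0.      0.      0.    ]
[[ 0.0003 -0.9544 -0.2985  0.0753]
 [ 1.      0.0002  0.0005  0.0018]
 [-0.0005 -0.2985  0.9544  0.0312]
 [ 0.      0.      0.      1.    ]]
[[-0.173  -0.4164]
 [ 0.1795 -0.4227]
 [-0.      0.0001]]
```

```bash
python3 - <<'E'
from h import *
for n,k in(("wrist","tool_from_camera"),("side","camera_from_world")):
    A=np.array([camera_params(n)[k] for _ in range(50)]); print(A.std(0).max(), A.mean(0))
E
```

```text
8.881784197001252e-16 [[ 0.0003 -0.9544 -0.2985  0.0753]
 [ 1.      0.0002  0.0005  0.0018]
 [-0.0005 -0.2985  0.9544  0.0312]
 [ 0.      0.      0.      1.    ]]
6.661338147750939e-16 [[ 0.9991 -0.0371 -0.0216 -0.4104]
 [-0.0348 -0.4064 -0.913   0.0833]
 [ 0.0251  0.9129 -0.4073  1.0572]
 [ 0.      0.      0.      1.    ]]
```

>>> {"op": "play_rows", "data": {"moves": [{"dx": 0.045, "dy": 0.02, "dz": 0.0, "wx": 0.0, "wy": 0.0, "wz": 0.0, "grip": 0.03}, {"dx": 0.095, "dy": 0.05, "dz": 0.0, "wx": 0.0, "wy": 0.0, "wz": -0.008, "grip": 0.03}, {"dx": 0.145, "dy": 0.076, "dz": 0.02, "wx": 0.0, "wy": 0.0, "wz": -0.012, "grip": 0.03}, {"dx": 0.161, "dy": 0.086, "dz": 0.07, "wx": 0.0, "wy": 0.0, "wz": -0.012, "grip": 0.03}, {"dx": 0.161, "dy": 0.086, "dz": 0.094, "wx": 0.0, "wy": 0.0, "wz": -0.012, "grip": 0.03}]}}

```text
time_s: 5.75
position: [0.4307, -0.2515, 0.2237]
orientation: [-0.002, 0.701, 0.713, 0.0]
wrist_force: [0.3, -0.2, -0.1]
opening: 0.455
```

>>> {"op": "play_rows", "data": {"moves": [{"dx": 0.0, "dy": 0.0, "dz": 0.0, "wx": 0.0, "wy": 0.0, "wz": 0.0, "grip": 0.03}]}}

```text
time_s: 5.88
position: [0.4304, -0.2532, 0.2244]
orientation: [-0.002, 0.702, 0.712, 0.0]
wrist_force: [-0.1, -0.5, -1.0]
opening: 0.457
```

```bash
python3 - <<'E'
from h import *
s=read_state();t=T(s);print(t,s["time_s"],s["wrist_force"],s["opening"])
a=get_image("side")[:,:,::-1];b=get_image("scene")[:,:,::-1]
cv2.imwrite("pics/s3.png",a)
f=lambda i,x0,x1,y0,y1:cv2.resize(i[y0:y1,x0:x1],(520,390),interpolation=cv2.INTER_CUBIC)
cv2.imwrite("pics/s3c.png",np.hstack([f(a,200,320,240,330),f(b,260,390,130,227)])[:, :1040]) if 0 else cv2.imwrite("pics/s3c.png",cv2.resize(a[225:345,190:350],(800,600),interpolation=cv2.INTER_CUBIC))
E
```

```text
[[-0.0145  0.9999 -0.0028  0.4304]
 [ 0.9999  0.0145  0.0028 -0.2532]
 [ 0.0029 -0.0028 -1.      0.2244]
 [ 0.      0.      0.      1.    ]] 5.875 [-0.0992 -0.5419 -0.974 ] 0.45666040657633455
```

View pics/s3c.png

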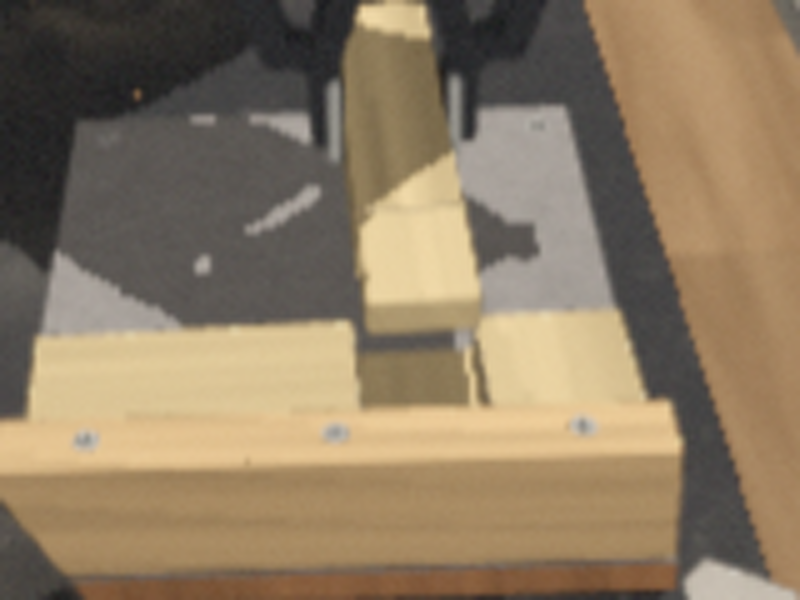

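```bash
python3 - <<'E'
from h import *
P=lambda c:[[190+x/5,225+y/5] for x,y in c]
print(onz("side",P([(366,305),(479,300),(362,210),(466,206)]),.0764))
print(onz("side",P([(367,333),(478,326)]),.0614))
print(onz("side",P([(352,322),(478,314),(362,407),(490,404)]),.042))
E
```

```text
[[ 0.4143 -0.3866  0.0764]
 [ 0.4523 -0.3864  0.0764]
 [ 0.4161 -0.3312  0.0764]
 [ 0.4537 -0.3312  0.0764]]
[[ 0.4147 -0.3821  0.0614]
 [ 0.4527 -0.3808  0.0614]]
[[ 0.411  -0.3504  0.042 ]
 [ 0.4564 -0.3488  0.042 ]
 [ 0.4119 -0.3965  0.042 ]
 [ 0.4551 -0.3977  0.042 ]]
```

>>> {"op": "play_rows", "data": {"moves": [{"dx": 0.0, "dy": 0.0, "dz": 0.012, "wx": 0.0, "wy": 0.0, "wz": 0.0, "grip": 0.03}, {"dx": 0.0, "dy": 0.0, "dz": 0.02, "wx": 0.0, "wy": 0.0, "wz": 0.0, "grip": 0.03}, {"dx": 0.0, "dy": 0.0, "dz": 0.025, "wx": 0.0, "wy": 0.0, "wz": 0.0, "grip": 0.03}, {"dx": 0.0, "dy": 0.0, "dz": 0.029, "wx": 0.0, "wy": 0.0, "wz": 0.0, "grip": 0.03}, {"dx": 0.0, "dy": 0.0, "dz": 0.029, "wx": 0.0, "wy": 0.0, "wz": 0.0, "grip": 0.03}]}}

```text
time_s: 6.6
position: [0.4305, -0.2546, 0.1963]
orientation: [-0.0, 0.703, 0.712, -0.0]
wrist_force: [-0.1, -0.1, -1.1]
opening: 0.454
```

>>> {"op": "play_rows", "data": {"moves": [{"dx": 0.0, "dy": 0.0, "dz": 0.003, "wx": 0.0, "wy": 0.0, "wz": 0.0, "grip": 0.03}, {"dx": 0.0, "dy": 0.0, "dz": 0.0055, "wx": 0.0, "wy": 0.0, "wz": 0.0, "grip": 0.03}, {"dx": 0.0, "dy": 0.0, "dz": 0.007, "wx": 0.0, "wy": 0.0, "wz": 0.0, "grip": 0.03}, {"dx": 0.0, "dy": 0.0, "dz": 0.007, "wx": 0.0, "wy": 0.0, "wz": 0.0, "grip": 0.03}]}}

```text
time_s: 7.1
position: [0.4305, -0.2545, 0.1899]
orientation: [0.0, 0.702, 0.712, -0.0]
wrist_force: [-1.4, 1.1, 4.9]
opening: 0.457
```

>>> {"op": "play_rows", "data": {"moves": [{"dx": -0.004, "dy": 0.001, "dz": 0.0, "wx": 0.0, "wy": 0.0, "wz": 0.01, "grip": 0.03}, {"dx": -0.008, "dy": 0.002, "dz": 0.0, "wx": 0.0, "wy": 0.0, "wz": 0.02, "grip": 0.03}, {"dx": -0.012, "dy": 0.003, "dz": 0.0, "wx": 0.0, "wy": 0.0, "wz": 0.03, "grip": 0.03}, {"dx": -0.016, "dy": 0.003, "dz": 0.0, "wx": 0.0, "wy": 0.0, "wz": 0.03, "grip": 0.03}, {"dx": -0.019, "dy": 0.003, "dz": 0.0, "wx": 0.0, "wy": 0.0, "wz": 0.03, "grip": 0.03}]}}

```text
time_s: 7.72
position: [0.4339, -0.2735, 0.1899]
orientation: [0.0, 0.713, 0.701, 0.0]
wrist_force: [0.5, 3.2, 6.3]
opening: 0.458
```

>>> {"op": "play_rows", "data": {"moves": [{"dx": -0.002, "dy": 0.0, "dz": 0.0, "wx": 0.0, "wy": 0.0, "wz": 0.0, "grip": 0.03}, {"dx": -0.004, "dy": 0.0, "dz": 0.0, "wx": 0.0, "wy": 0.0, "wz": 0.0, "grip": 0.03}, {"dx": -0.006, "dy": 0.0, "dz": 0.0, "wx": 0.0, "wy": 0.0, "wz": 0.0, "grip": 0.03}, {"dx": -0.006, "dy": 0.0, "dz": 0.0, "wx": 0.0, "wy": 0.0, "wz": 0.0, "grip": 0.03}]}}

```text
time_s: 8.22
position: [0.4338, -0.2796, 0.1899]
orientation: [0.0, 0.713, 0.701, 0.0]
wrist_force: [-0.6, 1.5, 6.4]
opening: 0.459
```

```bash
python3 - <<'E'
from h import *
s=read_state();t=T(s);print(t,s["time_s"],s["wrist_force"],s["wrist_torque"],s["opening"])
a=get_image("side")[:,:,::-1]; w=get_image("wrist")[:,:,::-1]
f=lambda i:cv2.resize(i,(800,600),interpolation=cv2.INTER_CUBIC)
cv2.imwrite("pics/s4c.png",f(a[225:345,190:350])); cv2.imwrite("pics/w4.png",w)
E
```

```text
[[ 0.0173  0.9998  0.0006  0.4338]
 [ 0.9999 -0.0173 -0.0004 -0.2796]
 [-0.0004  0.0006 -1.      0.1899]
 [ 0.      0.      0.      1.    ]] 8.225 [-0.5948  1.5363  6.3695] [ 0.3079  0.1091 -0.0462] 0.4585158237984087
```

View pics/s4c.png

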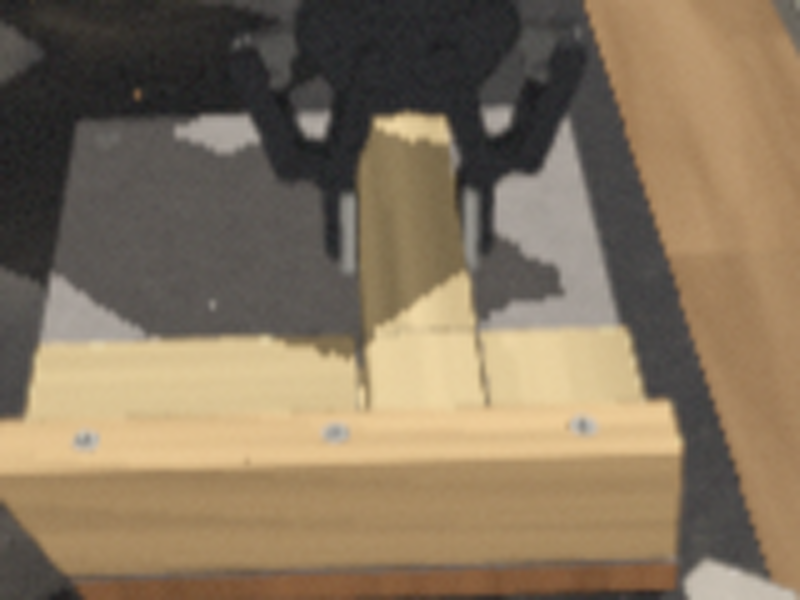

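>>> {"op": "play_rows", "data": {"moves": [{"dx": -0.0015, "dy": 0.0, "dz": 0.0, "wx": 0.0, "wy": 0.0, "wz": 0.0, "grip": 0.03}, {"dx": -0.003, "dy": 0.0, "dz": 0.0, "wx": 0.0, "wy": 0.0, "wz": 0.0, "grip": 0.03}, {"dx": -0.004, "dy": 0.0, "dz": 0.0, "wx": 0.0, "wy": 0.0, "wz": 0.0, "grip": 0.03}, {"dx": -0.004, "dy": 0.0, "dz": 0.0, "wx": 0.0, "wy": 0.0, "wz": 0.0, "grip": 0.03}]}}

```text
time_s: 8.82
position: [0.4337, -0.2828, 0.1899]
orientation: [-0.0, 0.713, 0.701, 0.001]
wrist_force: [-0.1, 8.0, 8.4]
opening: 0.457
```

>>> {"op": "play_rows", "data": {"moves": [{"dx": -0.001, "dy": 0.0, "dz": 0.0, "wx": 0.0, "wy": 0.0, "wz": 0.0, "grip": 0.03}, {"dx": -0.002, "dy": 0.0, "dz": 0.0, "wx": 0.0, "wy": 0.0, "wz": 0.0, "grip": 0.03}, {"dx": -0.002, "dy": 0.0, "dz": 0.0, "wx": 0.0, "wy": 0.0, "wz": 0.0, "grip": 0.03}]}}

```text
time_s: 9.2
position: [0.4337, -0.2834, 0.1899]
orientation: [-0.002, 0.713, 0.701, 0.002]
wrist_force: [4.1, 18.5, 12.3]
opening: 0.457
```

>>> {"op": "play_rows", "data": {"moves": [{"dx": 0.0007, "dy": 0.0, "dz": -0.0003, "wx": 0.0, "wy": 0.0, "wz": 0.0, "grip": 0.03}, {"dx": 0.0007, "dy": 0.0, "dz": -0.0003, "wx": 0.0, "wy": 0.0, "wz": 0.0, "grip": 0.03}, {"dx": 0.0007, "dy": 0.0, "dz": -0.0003, "wx": 0.0, "wy": 0.0, "wz": 0.0, "grip": 0.03}]}}

```text
time_s: 9.57
position: [0.4337, -0.2831, 0.1899]
orientation: [-0.001, 0.713, 0.701, 0.001]
wrist_force: [3.0, 13.8, 6.8]
opening: 0.456
```

```bash
python3 - <<'E'
from h import *
for _ in range(4):
    a=get_image("side")[:,:,::-1]; w=get_image("wrist")[:,:,::-1]
    s=read_state();print(s["time_s"],s["position"],s["wrist_force"],s["wrist_torque"])
print(T(s))
f=lambda i:cv2.resize(i,(800,600),interpolation=cv2.INTER_CUBIC)
c=f(a[255:327,190:350][:, :])  # anisotropic zoom
cv2.imwrite("pics/s5.png",np.vstack([cv2.resize(a[280:325,190:350],(800,225),interpolation=cv2.INTER_CUBIC),cv2.resize(w[14:370],(500,348))[:, :].repeat(1,0) if 0 else cv2.copyMakeBorder(cv2.resize(w[10:384],(512,374)),0,0,0,288,0)]))
E
```

```text
9.675 [ 0.4337 -0.2832  0.1899] [ 2.9197 13.6801  7.9785] [ 1.8296 -0.5777  0.0806]
9.775 [ 0.4337 -0.2831  0.1899] [ 2.8607 13.5099  7.0852] [ 1.9088 -0.6307  0.1912]
9.875 [ 0.4337 -0.2831  0.1899] [ 2.9694 13.061   7.7287] [ 1.8474 -0.6255  0.1312]
9.975 [ 0.4337 -0.2832  0.1899] [ 3.4346 13.3393  7.178 ] [ 1.8937 -0.5825  0.1587]
[[ 0.0169  0.9999 -0.0003  0.4337]
 [ 0.9998 -0.0169  0.004  -0.2832]
 [ 0.004  -0.0004 -1.      0.1899]
 [ 0.      0.      0.      1.    ]]
```

View pics/s5.png

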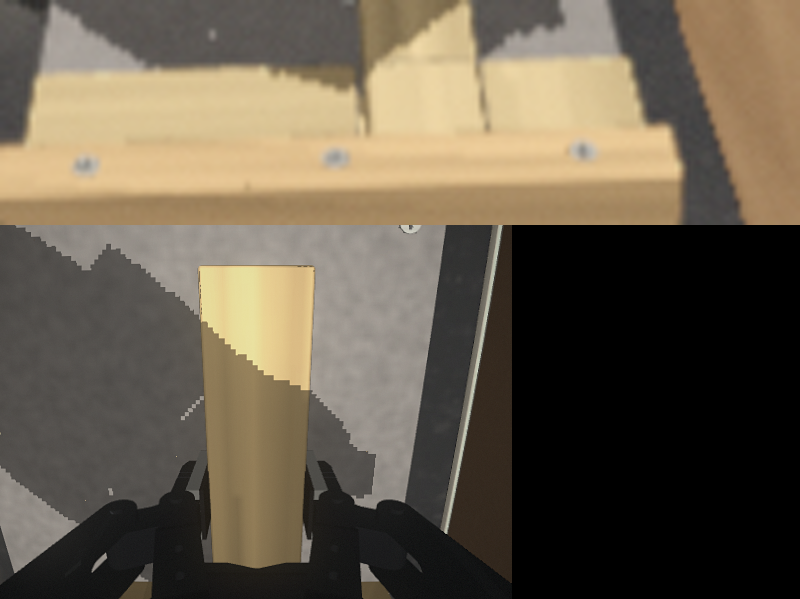

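```bash
python3 - <<'E'
from h import *
P=lambda c,y0:[[190+x/5,y0+y/5] for x,y in c]
y=lambda p:np.arctan2(*(p[1]-p[0])[[1,0]])
s=onz("side",P([(40,74),(630,57)],280),.042);print("stile+y",s,y(s))
n=onz("side",P([(367,66),(473,60)],280),.042);print("shoulder",n,y(n))
j=onz("side",P([(78,122),(568,106)],225),.012);print("far",j,y(j))
f=onz("side",P([(5,147),(670,126)],280),.057);print("fence face top",f,y(f))
q=onz("side",P([(2,193),(680,180)],280),.057);print("fence back top",q,y(q))
t=T();M=onz("wrist",[(445,10),(407,287+1)],.012,t);print("base right edge yaw",np.arctan2(-(M[0]-M[1])[0],(M[0]-M[1])[1]))
d=(j[1]-j[0])/np.linalg.norm(j[1]-j[0]);nn=np.array([-d[1],d[0],0]);print("dist far->stile",(s-j[0])@nn)
E
```

```text
stile+y [[ 0.3001 -0.3584  0.042 ]
 [ 0.5089 -0.3624  0.042 ]] -0.01929637191201329
shoulder [[ 0.4157 -0.3615  0.042 ]
 [ 0.4534 -0.3606  0.042 ]] 0.024971691018110028
far [[ 0.2974 -0.1596  0.012 ]
 [ 0.5179 -0.162   0.012 ]] -0.010543185449737926
fence face top [[ 0.2948 -0.4145  0.057 ]
 [ 0.5115 -0.4179  0.057 ]] -0.015530406466046164
fence back top [[ 0.2961 -0.4363  0.057 ]
 [ 0.5096 -0.4435  0.057 ]] -0.033910997318811205
base right edge yaw -0.003093510409407756
dist far->stile [-0.1987 -0.2005]
```

```bash
python3 -c "
from bench import *
print(read_state()['wrist_force']); print(finish_job())"
```

```text
[ 3.4346238  13.3392894   7.17801301]
the job is handed in; nothing more can be done
None
```

I seated the rail's lap in the stile's notch and pushed the joint home against the fence. I handed it in at about 10 s with the rail still gripped. No verdict came back, so the figures below are my own last measurements.

- **Push force:** the wrist read 13.3 N along the push and about 7 N of downward press. Friction makes the force on the fence about 11–14 N, inside your 6–20 N.
- **Stile:** its +y edge lies 199–200 mm from the base's far edge, where 200 mm means home against the fence. It measured −0.019 rad against −0.016 for the fence.
- **Rail:** the gripper held it at −0.017 rad, flat to about 0.004 rad. The shoulder lay on the stile's edge in the side view, to about 1–2 mm.

**Disagreements:**
- Read over only 40 mm, the shoulder's angle came out at +0.025 rad, which I put down to pixel noise.
- Two weaker readings of the jig's angle gave −0.011 and −0.003 rad, and the fence's back edge gave −0.034.
- A sideways force of about 3 N remained at the wrist. I left it alone.
- The wrist camera's calibration shifted by about 2 mm during the job, so I aligned the rail to the notch by comparing both in the same picture.

I kept the arm clear of the batten and the glue bottle, but did not measure their positions again at the end.

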